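Find the rattling clay bank

TASK

One of the three sealed clay banks has a stray steel mill ball loose inside it: pick them up by the knob one at a time and shake or rock them gently to feel in which one it rolls. Seat that one, upright and fully home, in the round socket of the wooden cull board, and leave the two sound ones standing where they were. The clay is brittle: shake softly, set down softly, and leave everything else on the table alone.

Things in the scene. Friction and masses are not known exactly. Their poses are not given: they have to be found in the camera images.
- bank_a: sealed round clay money bank, bare terracotta, 0.49 to 0.69 kg in all: foot a cylinder 60 mm across, 20 mm tall; belly 106 mm across; shoulder top at 101 mm; on top a plain upright cylindrical knob 29 mm across, from 101 to 140 mm height, to lift it by. Outwardly identical to the other two. Origin: centre of the foot's underside, z up.
- bank_b: a second bank, outwardly identical to bank_a. All are hollow: cavity about 90 mm across. One of the three, any of them, holds the loose steel ball: 39 mm across, 240 g, rolling freely on a flat floor 26 mm up, about 25 mm to each side of the middle. In the other two nothing rolls. Weight does not tell them apart: each varies. Origin as bank_a.
- bank_c: a third bank, outwardly identical to bank_a and bank_b; sizes and origin as bank_a.
- cull_board: fixed square wooden block, 140 x 140 mm and 30 mm tall, with one round socket in its middle. Origin: centre of its underside.
- cull_board_hole0 (a point): centre of the mouth of the cull board's socket, level with the board's top face (30 mm above the table). The socket is 65 mm across with a 3 mm chamfer at the mouth, and 16 mm deep (its floor 14 mm above the table): a bank fully home has its underside 14 mm above the table.
- cup_stack: bystander: a stack of five nested clay cups, 72 mm across, 100 mm tall. Origin: its underside.
- bowl: bystander: an open clay bowl, 100 mm across, 45 mm tall. Origin: its underside.
- lamp_dish: bystander: a small clay lamp dish, 56 mm across, 20 mm tall. Origin: its underside.
- thimble_cup: bystander: a small clay cup, 52 mm across, 35 mm tall. Origin: its underside.
- brush: bystander: a wooden brush 170 mm long lying flat. Origin: its underside.
- brick: bystander: a loose brick 100 x 220 x 60 mm. Origin: its underside.
Not all that is in view belongs to the job. There is more than one size of the cull_board; the one meant has the size given above.

How it is judged:
By the outcome, as a careful person would: the job done as asked, in the order asked, and still so for the second after the job is handed in, with the robot touching nothing.
It also fails if it takes over 72 s, if anything falls off the work surface, if the arm or the gripper's body presses on something with over 40 N, if the wrist force passes 120 N, or if a joint passes its speed limit or range.

ROBOT

A 6-joint arm with a two-finger parallel gripper is mounted at the origin on the work surface. World frame = base frame: x ahead of the robot, y to its left, z up, the work surface at z = 0. Lengths are in m, angles in rad, forces in N, time in s.
With the tool pointing down it reaches from about 0.35 to 0.775 m from the base axis. Payload 7.3 kg.
Tool frame: the origin (TCP) lies between the finger pads; the fingertips stand ahead of it and the grasp point (between the pads) lies 6 mm ahead of it (robot.tip_extent is the x of the fingertips in the tool frame, in m); x points along the fingers, z is the direction in which the jaws open and shut, and the axes are right-handed (so a half turn about x gives the same grasp; the last joint's range is limited). The gripper opens to 92 mm and grips with 3 to 60 N. Pads are 19 mm wide; open, the fingers measure 130 mm over their backs; the gripper's body (75 mm by 190 mm) begins 47 mm behind the grasp point.
Start: joints at [-1.311, 0.342, 1.524, -0, 1.275, -0.146], TCP at [0.207, -0.482, 0.252] pointing down, gripper open.
Joint ranges: [-2.53, 2.53], [-0.77, 2.02], [0.04, 2.7], [-1, 4.14], [0.28, 2.66], [-3.11, 3.11]. Speed limits (rad/s): [2.57, 2.57, 3.14, 3.14, 3.14, 3.14].

INTERFACE

Orientations are given as [roll, pitch, yaw] about the fixed x, y, z axes, in that order (R = Rz(yaw) Ry(pitch) Rx(roll)).
In Python, from cell import robot gives the robot as it stands. The module is installed in compiled form; this text tells all that it offers.
- The arm moves only by the shell command python3 -m creep 'ROWS' [FORCE]. ROWS is JSON, a list of rows, each an object with "translation": the shift along the tool's x, y, z in m, a list of three; "twist": the turn, a rotation vector about the tool's x, y, z in rad, a list of three; "hand": the opening in per cent of the stroke, from 0 (shut) to 100 (fully open). A call has 1 to 5 rows; each row is the pose to reach, as a shift and turn from the pose measured when the call began, along the tool's axes at that moment; what a row does not reach only later rows make up. A row lasts 1/10 s, in which the tool goes at most 50 mm and 8.59 degrees, less where a joint would pass 70% of its speed; a pose out of reach is approached as far as the arm can. A call with a gripper value outside its range is refused whole. The fingers move at their own pace and stop on an object; FORCE is the grip in N (left out, the last holds). Time passes only in rows, so rows that repeat a pose let the fingers close. It gives the time, the measured TCP pose, the force and the opening at its end, in the units of the state.
- robot.observe(): the state, without advancing time (a new reading comes with each control period).
- robot.read_camera(name): name is "scene" or "top" or "wrist"; returns the picture (400x640x3 uint8, blue, green, red); there is no depth.
- robot.calibration(name): a dict with "intrinsics" (3x3 intrinsics, pixels), "cam_to_world" (4x4, takes a point from camera to world coordinates); the wrist camera has in their place "mount" (4x4, takes a point from camera to tool coordinates, whose origin is the TCP and whose axes are the tool frame's). Camera axes: x right, y up, looking along -z (the intrinsics and any distortion apply to the point x, -y, -z); pixel columns grow to the right and rows downward; lengths in m; the calibration is good to about 2 mm. A picture is of the moment at which its call begins: read the wrist's pose just before it. calibration takes no time and is no camera call.
- robot.hand_in(): hands the job in, once; it reports no verdict.
The state is a dict: "time": time; "qpos": joint angles; "qvel": joint speeds; "joint_efforts": joint torques, N m; "tool_pos": TCP position; "tool_rot": TCP orientation; "contact_force": force on the tool from outside, world axes, zero at the start; "torque": the same for the moment, N m; "opening": finger opening in m.
Only numpy, scipy, OpenCV 4.12 (cv2) and the standard library are available. Lean on these libraries where they do the work, as an engineer would, in place of code of your own. Each camera call takes 0.05 s, during which the arm holds its last target. There are 200 camera calls.

## Working session

There is one attempt and no reset: what is moved stays moved. The work goes in short steps, Python scripts to look and compute and a shell command to move; the robot and the scene stay as the last step left them, time stands still between calls to the robot, and variables do not carry over. Pictures are saved under pics/ and viewed, about 8 in all and at most 12, crops included, and the job is handed in when it is done.

```bash
mkdir -p pics
cat > h.py <<'E'
import numpy as np, cv2
from cell import robot
from scipy.spatial.transform import Rotation as R
def ray(cam,u,v):
    c=robot.calibration(cam); K=np.array(c["intrinsics"])
    d=np.linalg.inv(K)@[u,v,1]; d=np.array([d[0],-d[1],-d[2]])
    if "mount" in c:
        s=robot.observe(); T=np.eye(4);T[:3,:3]=rot(s);T[:3,3]=s["tool_pos"];M=T@np.array(c["mount"])
    else: M=np.array(c["cam_to_world"])
    return M[:3,3],M[:3,:3]@d
def rot(s): return R.from_euler("xyz",s["tool_rot"]).as_matrix()
def px(cam,u,v,z):
    o,d=ray(cam,u,v); return (o+d*(z-o[2])/d[2])
def proj(cam,P):
    c=robot.calibration(cam);K=np.array(c["intrinsics"])
    if "mount" in c:
        s=robot.observe(); T=np.eye(4);T[:3,:3]=rot(s);T[:3,3]=s["tool_pos"];M=T@np.array(c["mount"])
    else: M=np.array(c["cam_to_world"])
    p=np.linalg.inv(M)@np.append(P,1); q=K@[p[0],-p[1],-p[2]]; return q[:2]/q[2]
E
python3 - <<'E'
from h import *
s=robot.observe();print(s);print(rot(s).round(3), robot.tip_extent)
for n in("top","scene"):
    cv2.imwrite(f"pics/{n}0.png",robot.read_camera(n)); c=robot.calibration(n); print(n,{k:np.array(v).round(3).tolist() for k,v in c.items()})
print(robot.calibration("wrist"))
E
```

```text
{'time': 0.0, 'qpos': array([-1.31100348e+00,  3.42735441e-01,  1.52502409e+00, -2.47845438e-05,
        1.27538899e+00, -1.45999095e-01]), 'qvel': array([ 0.00026795,  0.00151627, -0.00040565,  0.00021595,  0.00080198,
        0.0015152 ]), 'joint_efforts': array([ 1.36759852e-03, -4.31240237e+01, -2.44217795e+01,  7.19327736e-02,
        5.60179283e-02, -1.36784188e-04]), 'tool_pos': array([ 0.2071602 , -0.48199683,  0.25103586]), 'tool_rot': array([3.01082488, 1.56924028, 1.84582773]), 'contact_force': array([ 0.16617245, -0.01703764, -0.75211877]), 'torque': array([ 0.02419427, -0.0520118 , -0.04671062]), 'opening': 0.09155012003286282}
[[-0.     0.919  0.395]
 [ 0.001  0.395 -0.919]
 [-1.     0.    -0.002]] 0.025
top {'intrinsics': [[490.201, 0.0, 318.404], [0.0, 490.201, 200.681], [0.0, 0.0, 1.0]], 'cam_to_world': [[0.017, 0.995, -0.095, 0.39], [-1.0, 0.017, -0.003, 0.097], [-0.001, 0.095, 0.995, 1.406], [0.0, 0.0, 0.0, 1.0]]}
scene {'intrinsics': [[382.019, 0.0, 323.432], [0.0, 382.019, 195.891], [0.0, 0.0, 1.0]], 'cam_to_world': [[0.082, -0.602, 0.794, 1.379], [0.997, 0.052, -0.064, 0.023], [-0.003, 0.796, 0.605, 0.726], [0.0, 0.0, 0.0, 1.0]]}
{'intrinsics': array([[294.07655496,   0.        , 319.36154375],
       [  0.        , 294.07655496, 201.45156007],
       [  0.        ,   0.        ,   1.        ]]), 'mount': array([[ 8.54628805e-05,  2.84757586e-01, -9.58599557e-01,
        -1.32265902e-01],
       [ 2.25126509e-04,  9.58599530e-01,  2.84757598e-01,
         7.69423633e-02],
       [ 9.99999971e-01, -2.40142376e-04,  1.78181959e-05,
         4.16089012e-04],
       [ 0.00000000e+00,  0.00000000e+00,  0.00000000e+00,
         1.00000000e+00]])}
```

View pics/top0.png

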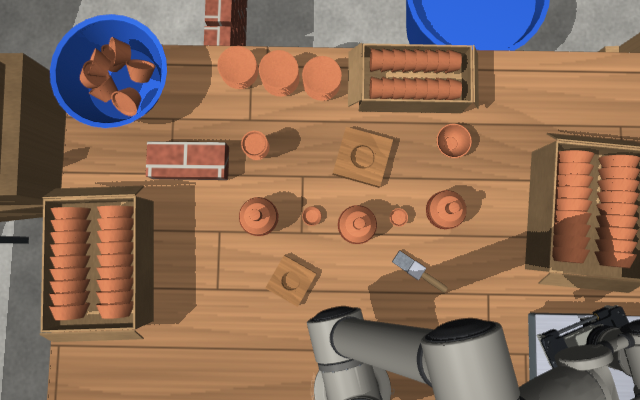

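View pics/scene0.png

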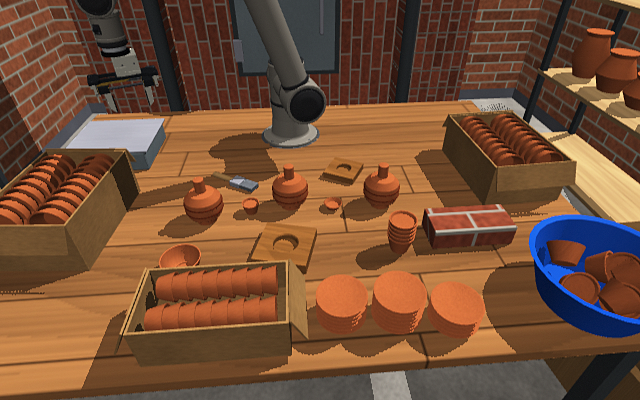

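Top view: three knobbed banks, with knobs at about (256,214), (358,223) and (450,208). Two boards are candidates, the large one at (365,156) and the small one at (294,279). Next I'll measure both boards and confirm them in a crop.

Run:
```python
from h import *
im=cv2.imread("pics/top0.png")
c=np.vstack([cv2.resize(im[110:310,220:480],None,fx=3,fy=3,interpolation=cv2.INTER_CUBIC)])
cv2.imwrite("pics/crop1.png",c)
hsv=cv2.cvtColor(im,cv2.COLOR_BGR2HSV)
for u,v in[(365,156),(294,279),(340,160),(300,220),(258,200)]: print(u,v,hsv[v,u])
for n,p,z in[("A",(256,214),.14),("B",(358,223),.14),("C",(450,208),.14),("Abelly",(258,216),.055),("Bbelly",(357,224),.055),("Cbelly",(446,209),.055)]: print(n,px("top",*p,z).round(3))
for n,p in[("big",(364,156)),("small",(292,280)),("dish",(313,215)),("thimble",(399,215)),("cup",(255,144)),("bowl",(454,140)),("brick",(187,160)),("brush",(420,270))]: print(n,px("top",*p,.03).round(3))
```

```text
365 156 [ 14 138 168]
294 279 [ 14 139 169]
340 160 [ 14 140 182]
300 220 [ 14 123 159]
258 200 [ 10 147 130]
A [0.474 0.262 0.14 ]
B [ 0.455 -0.003  0.14 ]
C [ 0.498 -0.24   0.14 ]
Abelly [0.474 0.267 0.055]
Bbelly [ 0.456 -0.006  0.055]
Cbelly [ 0.502 -0.252  0.055]
big [ 0.651 -0.026  0.03 ]
small [0.299 0.171 0.03 ]
dish [0.481 0.116 0.03 ]
thimble [ 0.485 -0.126  0.03 ]
cup [0.681 0.285 0.03 ]
bowl [ 0.702 -0.283  0.03 ]
brick [0.631 0.477 0.03 ]
brush [ 0.332 -0.185  0.03 ]
```

View pics/crop1.png

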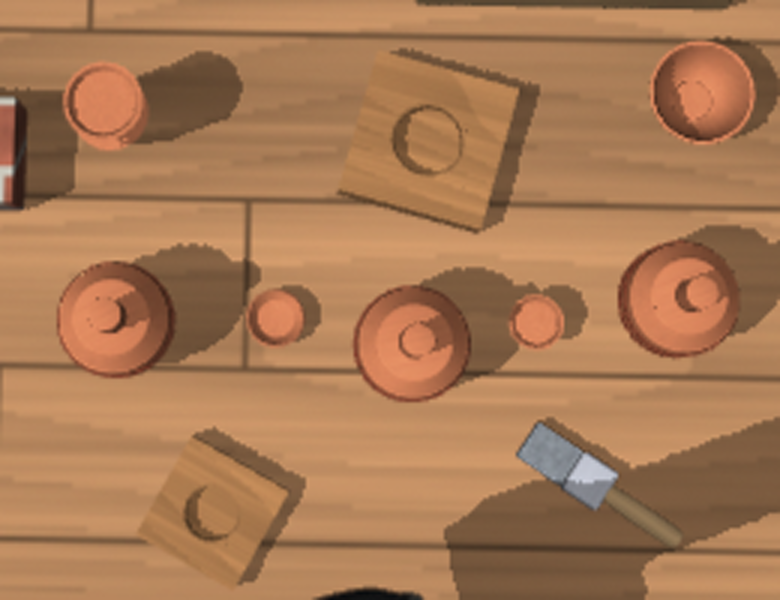

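The large board at (363,157) has edges of about 47 px, or 0.135–0.14 m. Its hole is about 66 mm across, so it fits the description. The small board has edges of about 0.108 m and is not the one. Knobs are at A(256,215), B(359.7,223.3) and C(453,207.7). I'll start with C, which is nearest.

```bash
python3 -m creep '[{"translation":[0,0.048,-0.013],"twist":[0,0,0],"hand":100},{"translation":[0,0.096,-0.026],"twist":[0,0,0],"hand":100},{"translation":[0,0.144,-0.039],"twist":[0,0,0],"hand":100},{"translation":[0,0.192,-0.052],"twist":[0,0,0],"hand":100},{"translation":[0,0.24,-0.066],"twist":[0,0,0],"hand":100}]' 10
python3 -m creep '[{"translation":[0,0.041,-0.011],"twist":[0.14,0,0],"hand":100},{"translation":[0,0.082,-0.022],"twist":[0.28,0,0],"hand":100},{"translation":[0,0.122,-0.033],"twist":[0.407,0,0],"hand":100},{"translation":[0,0.122,-0.033],"twist":[0.407,0,0],"hand":100},{"translation":[0,0.122,-0.033],"twist":[0.407,0,0],"hand":100}]'
python3 - <<'E'
from h import *
s=robot.observe();print(s["tool_pos"],rot(s).round(3))
cv2.imwrite("pics/w1.png",robot.read_camera("wrist"))
for n,p,z in[("A",(256,215),.14),("B",(359.7,223.3),.14),("C",(453,207.7),.14),("hole",(362.7,156.7),.03)]:
  P=px("top",*p,z);print(n,P.round(4),proj("wrist",P).round(0))
print({n:np.array(px("top",*p,.055)).round(4) for n,p in dict(A=(258.3,216.3),B=(357.3,224.3),C=(446.3,209.3)).items()})
E
```

```text
time: 0.6
tool_pos: [0.4028, -0.3252, 0.251]
tool_rot: [3.13, 1.569, 1.965]
contact_force: [0.1, -1.4, -0.1]
opening: 0.092
time: 1.1
tool_pos: [0.5021, -0.2459, 0.2504]
tool_rot: [-2.37, 1.568, 2.344]
contact_force: [-0.3, 0.0, -0.1]
opening: 0.0921
[ 0.5020689  -0.24592685  0.25039097] [[-0.002  1.     0.002]
 [ 0.002  0.002 -1.   ]
 [-1.    -0.002 -0.002]]
A [0.4711 0.2617 0.14  ] [-247.  238.]
B [ 0.4541 -0.0069  0.14  ] [ 57. 256.]
C [ 0.4986 -0.2482  0.14  ] [321. 210.]
hole [ 0.6492 -0.0228  0.03  ] [112.  45.]
{'A': array([0.473 , 0.2662, 0.055 ]), 'B': array([ 0.4555, -0.0073,  0.055 ]), 'C': array([ 0.5011, -0.2529,  0.055 ])}
```

View pics/w1.png

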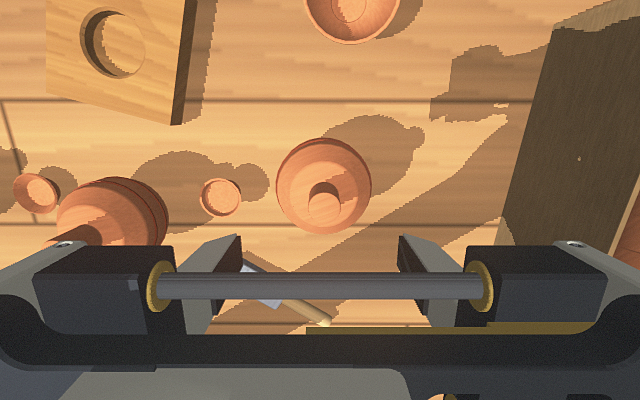

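The wrist view agrees with the top view. Knob C's top disc is at about (324,206), against (321,210) predicted, and the socket mouth is at (113,44), against (112,45). I'll refine C and descend.

```bash
python3 - <<'E'
from h import *
for p in [(324,206)]: print(px("wrist",*p,.14))
print(px("wrist",113,44,.03))
E
python3 -m creep '[{"translation":[0.04,-0.002,0.003],"twist":[0,0,0],"hand":100},{"translation":[0.08,-0.002,0.003],"twist":[0,0,0],"hand":100},{"translation":[0.105,-0.002,0.003],"twist":[0,0,0],"hand":100},{"translation":[0.118,-0.002,0.003],"twist":[0,0,0],"hand":100},{"translation":[0.118,-0.002,0.003],"twist":[0,0,0],"hand":100}]'
python3 -c "
from h import *
s=robot.observe();print(s['tool_pos'],s['contact_force'],s['torque'],s['opening'])
cv2.imwrite('pics/w2.png',robot.read_camera('wrist'))"
```

```text
[ 0.50211499 -0.25091758  0.14      ]
[ 0.65054677 -0.02369464  0.03      ]
time: 1.65
tool_pos: [0.4978, -0.25, 0.1312]
tool_rot: [-2.231, 1.565, 2.48]
contact_force: [-1.0, 0.1, 0.1]
opening: 0.0918
[ 0.49784702 -0.24995801  0.13124708] [-0.97307725  0.14277311  0.08380201] [ 0.01862704  0.00250629 -0.0529077 ] 0.09182335594356529
```

View pics/w2.png

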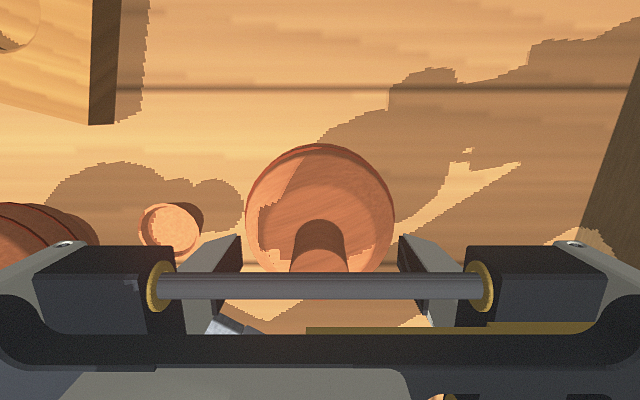

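The knob sits midway between the fingers at column 319. I'll close, lift a little and tilt about the tool's y, which is across the jaws and so held firmly. Camera calls serve as time ticks to average the moment readings.

```bash
cat > log.py <<'E'
from h import *; import sys
n=int(sys.argv[1]);L=[]
for i in range(n):
    robot.read_camera("wrist"); s=robot.observe(); L.append(np.r_[s["contact_force"],s["torque"],s["joint_efforts"][3:]])
L=np.array(L);print("t",round(s["time"],2),"pos",s["tool_pos"].round(4),"open",round(s["opening"],4),"tilt",rot(s)[:,0].round(3)); print(" F/T/je mean",L.mean(0).round(3),"sd",L.std(0).round(3)[3:]); print(" Tx,Ty",L[:,3:5].round(3).tolist())
E
python3 -m creep '[{"translation":[0,0.002,0],"twist":[0,0,0],"hand":50},{"translation":[0,0.002,0],"twist":[0,0,0],"hand":20},{"translation":[0,0.002,0],"twist":[0,0,0],"hand":20},{"translation":[0,0.002,0],"twist":[0,0,0],"hand":20},{"translation":[0,0.002,0],"twist":[0,0,0],"hand":20}]' 25
python3 log.py 3
python3 -m creep '[{"translation":[-0.004,0,0],"twist":[0,0,0],"hand":20},{"translation":[-0.012,0,0],"twist":[0,0,0],"hand":20},{"translation":[-0.024,0,0],"twist":[0,0,0],"hand":20},{"translation":[-0.036,0,0],"twist":[0,0,0],"hand":20},{"translation":[-0.04,0,0],"twist":[0,0,0],"hand":20}]'
python3 log.py 6
python3 -m creep '[{"translation":[0,0,0],"twist":[0,0.03,0],"hand":20},{"translation":[0,0,0],"twist":[0,0.06,0],"hand":20},{"translation":[0,0,0],"twist":[0,0.09,0],"hand":20},{"translation":[0,0,0],"twist":[0,0.12,0],"hand":20},{"translation":[0,0,0],"twist":[0,0.12,0],"hand":20}]'
python3 log.py 10
python3 -m creep '[{"translation":[0,0,0],"twist":[0,-0.05,0],"hand":20},{"translation":[0,0,0],"twist":[0,-0.1,0],"hand":20},{"translation":[0,0,0],"twist":[0,-0.15,0],"hand":20},{"translation":[0,0,0],"twist":[0,-0.2,0],"hand":20},{"translation":[0,0,0],"twist":[0,-0.24,0],"hand":20}]'
python3 log.py 12
python3 -m creep '[{"translation":[0,0,0],"twist":[0,0.03,0],"hand":20},{"translation":[0,0,0],"twist":[0,0.06,0],"hand":20},{"translation":[0,0,0],"twist":[0,0.09,0],"hand":20},{"translation":[0,0,0],"twist":[0,0.12,0],"hand":20},{"translation":[0,0,0],"twist":[0,0.12,0],"hand":20}]'
python3 log.py 6
```

```text
time: 2.2
tool_pos: [0.5009, -0.2503, 0.1331]
tool_rot: [-2.305, 1.568, 2.407]
contact_force: [-0.6, 0.8, -0.1]
opening: 0.0562
t 2.35 pos [ 0.5008 -0.2502  0.1328] open 0.0444 tilt [-0.002  0.002 -1.   ]
 F/T/je mean [ 0.149 -0.021  0.321  0.011  0.004  0.012  0.067 -0.032 -0.001] sd [0.023 0.014 0.022 0.    0.001 0.   ]
 Tx,Ty [[0.025, 0.003], [-0.021, 0.022], [0.029, -0.012]]
time: 2.85
tool_pos: [0.5014, -0.2506, 0.1745]
tool_rot: [-2.557, 1.57, 2.155]
contact_force: [0.9, 0.6, -6.0]
opening: 0.0284
t 3.15 pos [ 0.5006 -0.2501  0.1722] open 0.0282 tilt [-0.003  0.003 -1.   ]
 F/T/je mean [-0.442 -0.111 -6.478  0.031  0.042 -0.021  0.075  0.007 -0.   ] sd [0.029 0.034 0.018 0.015 0.063 0.   ]
 Tx,Ty [[-0.031, -0.006], [0.052, 0.052], [0.046, 0.014], [0.042, 0.104], [0.022, 0.049], [0.052, 0.037]]
time: 3.65
tool_pos: [0.5004, -0.251, 0.1719]
tool_rot: [-3.112, 1.447, 1.598]
contact_force: [0.4, -0.5, -6.8]
opening: 0.0284
t 4.15 pos [ 0.5006 -0.2499  0.1723] open 0.0285 tilt [-0.003  0.122 -0.992]
 F/T/je mean [-0.106  0.111 -6.284 -0.226  0.019 -0.008  0.699  0.541 -0.024] sd [0.
[... 545 characters left out ...]
5 0.032 0.035 0.143 0.101 0.131]
 Tx,Ty [[0.44, 0.023], [0.357, 0.038], [0.269, 0.015], [0.255, -0.014], [0.347, -0.053], [0.293, 0.018], [0.215, -0.01], [0.313, 0.029], [0.301, 0.015], [0.32, -0.017], [0.281, 0.048], [0.322, 0.075]]
time: 5.75
tool_pos: [0.5005, -0.2509, 0.1721]
tool_rot: [-2.393, 1.566, 2.318]
contact_force: [0.5, -1.1, -6.4]
opening: 0.0282
t 6.05 pos [ 0.5005 -0.2499  0.1722] open 0.0286 tilt [-0.003  0.003 -1.   ]
 F/T/je mean [-9.400e-02  1.750e-01 -6.008e+00  3.500e-02 -3.000e-03  1.100e-02
  9.100e-02 -8.000e-03 -2.500e-02] sd [0.015 0.025 0.023 0.054 0.036 0.042]
 Tx,Ty [[0.009, 0.01], [0.054, -0.044], [0.045, 0.021], [0.024, -0.027], [0.041, 0.026], [0.04, -0.005]]
```

C shows no transient and no hysteresis so far, and the level moment was the same before and after the tilts. I'll need the others to compare. The fingers were still closing when the lift began, so I'll set C down by feel.

```bash
cat > chk.py <<'E'
from h import *; import sys
s=robot.observe(); sys.exit(0 if s["contact_force"][2]<float(sys.argv[1]) else 1)
E
python3 -m creep '[{"translation":[0.006,0,0],"twist":[0,0,0],"hand":20},{"translation":[0.012,0,0],"twist":[0,0,0],"hand":20},{"translation":[0.018,0,0],"twist":[0,0,0],"hand":20},{"translation":[0.02,0,0],"twist":[0,0,0],"hand":20},{"translation":[0.021,0,0],"twist":[0,0,0],"hand":20}]' | grep -E "pos|force"
python3 chk.py -4.2 && python3 -m creep '[{"translation":[0.002,0,0],"twist":[0,0,0],"hand":20},{"translation":[0.003,0,0],"twist":[0,0,0],"hand":20}]' | grep -E "pos|force"
python3 chk.py -4.2 && python3 -m creep '[{"translation":[0.002,0,0],"twist":[0,0,0],"hand":20},{"translation":[0.003,0,0],"twist":[0,0,0],"hand":20}]' | grep -E "pos|force"
python3 chk.py -4.2 && python3 -m creep '[{"translation":[0.001,0,0],"twist":[0,0,0],"hand":20},{"translation":[0.002,0,0],"twist":[0,0,0],"hand":20}]' | grep -E "pos|force"
python3 chk.py -4.2 && python3 -m creep '[{"translation":[0.001,0,0],"twist":[0,0,0],"hand":20},{"translation":[0.002,0,0],"twist":[0,0,0],"hand":20}]' | grep -E "pos|force"
python3 chk.py -4.2 && python3 -m creep '[{"translation":[0.001,0,0],"twist":[0,0,0],"hand":20},{"translation":[0.002,0,0],"twist":[0,0,0],"hand":20}]' | grep -E "pos|force"
python3 chk.py -4.2 && python3 -m creep '[{"translation":[0.001,0,0],"twist":[0,0,0],"hand":20},{"translation":[0.002,0,0],"twist":[0,0,0],"hand":20}]' | grep -E "pos|force"
python3 log.py 3
```

```text
tool_pos: [0.5003, -0.2497, 0.1507]
contact_force: [0.5, -0.3, -5.9]
tool_pos: [0.5003, -0.2497, 0.1475]
contact_force: [-0.6, -0.3, -5.8]
tool_pos: [0.5002, -0.2497, 0.1444]
contact_force: [-0.4, -0.4, -7.5]
tool_pos: [0.5008, -0.2499, 0.1443]
contact_force: [-4.3, 3.7, 13.1]
t 7.3 pos [ 0.5008 -0.2499  0.1444] open 0.028 tilt [-0.002  0.002 -1.   ]
 F/T/je mean [-2.482e+00  2.435e+00  6.844e+00  5.310e-01  5.340e-01  1.500e-02
 -1.060e-01 -1.225e+00  3.000e-03] sd [0.02  0.031 0.005 0.01  0.008 0.001]
 Tx,Ty [[0.558, 0.516], [0.508, 0.508], [0.527, 0.577]]
```

C touched down at TCP z = 0.1444, softly. Release, rise and go to B.

```bash
python3 -m creep '[{"translation":[0,0,0],"twist":[0,0,0],"hand":100},{"translation":[0,0,0],"twist":[0,0,0],"hand":100},{"translation":[0,0,0],"twist":[0,0,0],"hand":100},{"translation":[-0.03,0,0],"twist":[0,0,0],"hand":100},{"translation":[-0.06,0,0],"twist":[0,0,0],"hand":100}]' | grep -E "pos|open"
python3 -m creep '[{"translation":[-0.01,-0.009,-0.048],"twist":[0,0,0],"hand":100},{"translation":[-0.01,-0.018,-0.096],"twist":[0,0,0],"hand":100},{"translation":[-0.01,-0.027,-0.144],"twist":[0,0,0],"hand":100},{"translation":[-0.01,-0.036,-0.192],"twist":[0,0,0],"hand":100},{"translation":[-0.01,-0.045,-0.242],"twist":[0,0,0],"hand":100}]'| grep -E "time|pos|open"
python3 -m creep '[{"translation":[0,0,-0.005],"twist":[0,0,0],"hand":100},{"translation":[0,0,-0.005],"twist":[0,0,0],"hand":100}]'
python3 - <<'E'
from h import *
s=robot.observe();print(s["tool_pos"],rot(s)[:,1].round(3))
cv2.imwrite("pics/w3.png",robot.read_camera("wrist"))
for n,P in dict(B=[.456,-.008,.14],C=[.5,-.25,.14]).items(): print(n,proj("wrist",np.array(P)))
E
```

```text
tool_pos: [0.5006, -0.2498, 0.2043]
opening: 0.064
time: 8.3
tool_pos: [0.4553, -0.0072, 0.2155]
opening: 0.0916
time: 8.5
tool_pos: [0.4554, -0.0011, 0.2158]
tool_rot: [-2.516, 1.568, 2.199]
contact_force: [-0.3, -0.1, -0.1]
opening: 0.0919
[ 0.4553772  -0.0010847   0.21581442] [ 1.     0.002 -0.002]
B [326.68772355 220.42946054]
C [669.0797822  162.59367058]
```

View pics/w3.png

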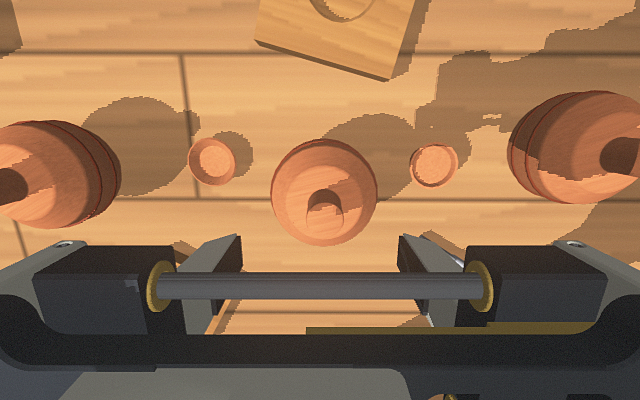

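B's knob top is at about (325,217), against (327,220) predicted, and C stands upright. Descend on B, close fully this time, and run the same test.

```bash
python3 -m creep '[{"translation":[0.025,0,0.006],"twist":[0,0,0],"hand":100},{"translation":[0.05,0,0.006],"twist":[0,0,0],"hand":100},{"translation":[0.07,0,0.006],"twist":[0,0,0],"hand":100},{"translation":[0.08,0,0.006],"twist":[0,0,0],"hand":60},{"translation":[0.082,0,0.006],"twist":[0,0,0],"hand":20}]' 25 | grep pos
python3 -m creep '[{"translation":[0,0,0],"twist":[0,0,0],"hand":20},{"translation":[0,0,0],"twist":[0,0,0],"hand":20},{"translation":[0,0,0],"twist":[0,0,0],"hand":20},{"translation":[0,0,0],"twist":[0,0,0],"hand":20},{"translation":[0,0,0],"twist":[0,0,0],"hand":20}]'
python3 log.py 3
python3 -m creep '[{"translation":[-0.004,0,0],"twist":[0,0,0],"hand":20},{"translation":[-0.012,0,0],"twist":[0,0,0],"hand":20},{"translation":[-0.024,0,0],"twist":[0,0,0],"hand":20},{"translation":[-0.036,0,0],"twist":[0,0,0],"hand":20},{"translation":[-0.04,0,0],"twist":[0,0,0],"hand":20}]' | grep -E "open|pos"
python3 log.py 6
python3 -m creep '[{"translation":[0,0,0],"twist":[0,0.03,0],"hand":20},{"translation":[0,0,0],"twist":[0,0.06,0],"hand":20},{"translation":[0,0,0],"twist":[0,0.09,0],"hand":20},{"translation":[0,0,0],"twist":[0,0.12,0],"hand":20},{"translation":[0,0,0],"twist":[0,0.12,0],"hand":20}]' | grep -E "open|pos"
python3 log.py 10
python3 -m creep '[{"translation":[0,0,0],"twist":[0,-0.05,0],"hand":20},{"translation":[0,0,0],"twist":[0,-0.1,0],"hand":20},{"translation":[0,0,0],"twist":[0,-0.15,0],"hand":20},{"translation":[0,0,0],"twist":[0,-0.2,0],"hand":20},{"translation":[0,0,0],"twist":[0,-0.24,0],"hand":20}]' | grep -E "open|pos"
python3 log.py 12
python3 -m creep '[{"translation":[0,0,0],"twist":[0,0.03,0],"hand":20},{"translation":[0,0,0],"twist":[0,0.06,0],"hand":20},{"translation":[0,0,0],"twist":[0,0.09,0],"hand":20},{"translation":[0,0,0],"twist":[0,0.12,0],"hand":20},{"translation":[0,0,0],"twist":[0,0.12,0],"hand":20}]' | grep -E "open|pos"
python3 log.py 6
```

```text
tool_pos: [0.4554, -0.0093, 0.1327]
time: 9.55
tool_pos: [0.4556, -0.0092, 0.1331]
tool_rot: [-2.219, 1.567, 2.493]
contact_force: [0.2, 0.3, 0.3]
opening: 0.0401
t 9.7 pos [ 0.4555 -0.0089  0.1329] open 0.029 tilt [-0.003  0.003 -1.   ]
 F/T/je mean [ 2.070e-01  3.027e+00 -9.700e-02  6.640e-01 -9.000e-03  5.000e-03
 -6.760e-01 -2.180e-01 -1.000e-03] sd [0.395 0.033 0.034 0.321 0.057 0.   ]
 Tx,Ty [[0.352, 0.032], [0.419, -0.048], [1.22, -0.01]]
tool_pos: [0.4561, -0.0091, 0.1741]
opening: 0.0287
t 10.5 pos [ 0.4552 -0.0089  0.1724] open 0.0284 tilt [-0.005  0.003 -1.   ]
 F/T/je mean [ 1.310e-01 -2.400e-02 -5.613e+00  1.100e-02  5.000e-03 -1.100e-02
  6.100e-02 -1.100e-02 -0.000e+00] sd [0.028 0.046 0.042 0.001 0.066 0.   ]
 Tx,Ty [[0.03, -0.091], [0.025, 0.058], [0.028, 0.015], [-0.05, 0.031], [0.016, 0.01], [0.015, 0.005]]
tool_pos: [0.455, -0.0094, 0.1718]
opening: 0.0286
t 11.5 pos [ 0.4552 -0.0088  0.1724] open 0.0285 tilt [-0.005  0.123 -0.992]
 F/T/je mean [ 0.149  0.013 -5.662 -0.217  0.01  -0.01   0.738  0.244 -0.026] sd [0.025 0.022 0.022 0.046 0.013 0.047]
 Tx,Ty [[-0.214
[... 337 characters left out ...]
  2.790e-01  4.000e-03 -1.200e-02
 -6.810e-01 -8.200e-02  6.100e-02] sd [0.044 0.024 0.017 0.152 0.019 0.171]
 Tx,Ty [[0.333, 0.016], [0.346, 0.002], [0.248, 0.009], [0.267, -0.069], [0.335, 0.025], [0.211, 0.01], [0.307, 0.001], [0.255, 0.014], [0.273, 0.024], [0.272, -0.001], [0.289, 0.018], [0.208, -0.003]]
tool_pos: [0.4553, -0.0096, 0.1724]
opening: 0.0288
t 13.4 pos [ 0.4552 -0.0088  0.1724] open 0.0286 tilt [-0.005  0.003 -1.   ]
 F/T/je mean [-2.300e-01 -5.100e-01 -5.372e+00 -3.000e-03  1.500e-02  2.000e-03
  8.100e-02 -3.800e-02 -3.300e-02] sd [0.024 0.022 0.031 0.063 0.009 0.061]
 Tx,Ty [[-0.042, -0.012], [0.0, 0.054], [0.007, 0.005], [0.031, 0.036], [-0.022, 0.003], [0.01, 0.005]]
```

B behaves like C: about ±0.25 Nm for ±0.12 rad, normalised arm 0.365 against 0.351 m, no offset after tilting. A ball would add about 0.08 m of apparent arm. Set B down and test A.

```bash
python3 -m creep '[{"translation":[0.008,0,0],"twist":[0,0,0],"hand":20},{"translation":[0.018,0,0],"twist":[0,0,0],"hand":20},{"translation":[0.028,0,0],"twist":[0,0,0],"hand":20},{"translation":[0.034,0,0],"twist":[0,0,0],"hand":20},{"translation":[0.035,0,0],"twist":[0,0,0],"hand":20}]' | grep -E "pos|force"
python3 chk.py -3.8 && python3 -m creep '[{"translation":[0.001,0,0],"twist":[0,0,0],"hand":20},{"translation":[0.002,0,0],"twist":[0,0,0],"hand":20}]' | grep -E "pos|force"
python3 chk.py -3.8 && python3 -m creep '[{"translation":[0.001,0,0],"twist":[0,0,0],"hand":20},{"translation":[0.0015,0,0],"twist":[0,0,0],"hand":20}]' | grep -E "pos|force"
python3 chk.py -3.8 && python3 -m creep '[{"translation":[0.001,0,0],"twist":[0,0,0],"hand":20},{"translation":[0.0015,0,0],"twist":[0,0,0],"hand":20}]' | grep -E "pos|force"
python3 chk.py -3.8 && python3 -m creep '[{"translation":[0.001,0,0],"twist":[0,0,0],"hand":20},{"translation":[0.0015,0,0],"twist":[0,0,0],"hand":20}]' | grep -E "pos|force"
python3 log.py 2
```

```text
tool_pos: [0.4543, -0.0086, 0.1362]
contact_force: [-0.3, 0.2, -5.2]
tool_pos: [0.4544, -0.0086, 0.1342]
contact_force: [-0.1, 1.0, -4.9]
tool_pos: [0.4545, -0.0087, 0.1328]
contact_force: [0.0, 0.0, -5.7]
tool_pos: [0.4552, -0.0085, 0.1326]
contact_force: [-2.7, 3.4, 12.0]
t 14.6 pos [ 0.4551 -0.0085  0.1326] open 0.0284 tilt [-0.004  0.003 -1.   ]
 F/T/je mean [-2.469  1.672  7.154  0.224  0.615 -0.019 -0.178 -1.062 -0.012] sd [0.001 0.022 0.039 0.006 0.019 0.001]
 Tx,Ty [[0.223, 0.637], [0.225, 0.593]]
```

```bash
python3 -m creep '[{"translation":[0,0,0],"twist":[0,0,0],"hand":100},{"translation":[0,0,0],"twist":[0,0,0],"hand":100},{"translation":[0,0,0],"twist":[0,0,0],"hand":100},{"translation":[-0.035,0,0],"twist":[0,0,0],"hand":100},{"translation":[-0.075,0,0],"twist":[0,0,0],"hand":100}]' | grep -E "pos|open"
python3 -m creep '[{"translation":[-0.01,0.004,-0.049],"twist":[0,0,0],"hand":100},{"translation":[-0.01,0.008,-0.098],"twist":[0,0,0],"hand":100},{"translation":[-0.01,0.012,-0.147],"twist":[0,0,0],"hand":100},{"translation":[-0.01,0.016,-0.196],"twist":[0,0,0],"hand":100},{"translation":[-0.01,0.0175,-0.245],"twist":[0,0,0],"hand":100}]'| grep -E "time|pos|open"
python3 -m creep '[{"translation":[0,0,-0.022],"twist":[0,0,0],"hand":100},{"translation":[0,0,-0.024],"twist":[0,0,0],"hand":100},{"translation":[0,0,-0.024],"twist":[0,0,0],"hand":100}]'
python3 - <<'E'
from h import *
s=robot.observe();print(s["tool_pos"],rot(s)[:,1].round(3))
cv2.imwrite("pics/w4.png",robot.read_camera("wrist"))
for n,P in dict(A=[.4725,.263,.14],B=[.455,-.008,.14]).items(): print(n,proj("wrist",np.array(P)))
E
```

```text
tool_pos: [0.4546, -0.0087, 0.2075]
opening: 0.064
time: 15.6
tool_pos: [0.4726, 0.2382, 0.2184]
opening: 0.0917
time: 15.9
tool_pos: [0.4725, 0.2622, 0.2181]
tool_rot: [-1.966, 1.562, 2.746]
contact_force: [-0.5, -0.2, -0.6]
opening: 0.0917
[0.47245938 0.26224216 0.21814348] [ 1.     0.    -0.008]
A [317.17408162 219.19102049]
B [666.98224148 240.40611594]
```

View pics/w4.png

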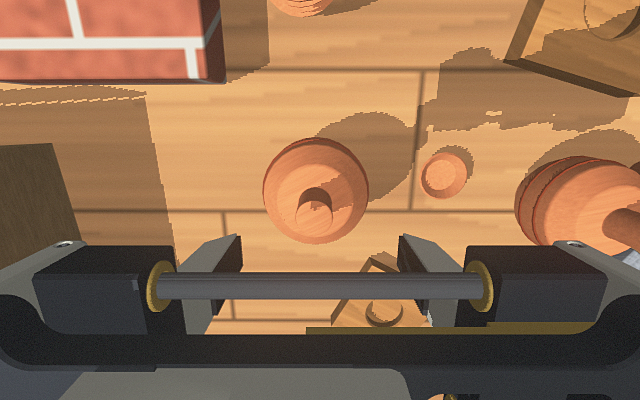

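Knob A's top is at (315,215) and its belly centre at column 316, so y ≈ 0.264. Descend, grip and test.

```bash
python3 -m creep '[{"translation":[0.025,0,-0.0015],"twist":[0,0,0],"hand":100},{"translation":[0.05,0,-0.0015],"twist":[0,0,0],"hand":100},{"translation":[0.072,0,-0.0015],"twist":[0,0,0],"hand":80},{"translation":[0.082,0,-0.0015],"twist":[0,0,0],"hand":60},{"translation":[0.085,0,-0.0015],"twist":[0,0,0],"hand":20}]' 25 | grep pos
python3 -m creep '[{"translation":[0,0,0],"twist":[0,0,0],"hand":20},{"translation":[0,0,0],"twist":[0,0,0],"hand":20},{"translation":[0,0,0],"twist":[0,0,0],"hand":20},{"translation":[0,0,0],"twist":[0,0,0],"hand":20},{"translation":[0,0,0],"twist":[0,0,0],"hand":20}]'
python3 log.py 5
python3 -m creep '[{"translation":[-0.004,0,0],"twist":[0,0,0],"hand":20},{"translation":[-0.012,0,0],"twist":[0,0,0],"hand":20},{"translation":[-0.024,0,0],"twist":[0,0,0],"hand":20},{"translation":[-0.036,0,0],"twist":[0,0,0],"hand":20},{"translation":[-0.04,0,0],"twist":[0,0,0],"hand":20}]' | grep -E "open|pos"
python3 log.py 6
python3 -m creep '[{"translation":[0,0,0],"twist":[0,0.03,0],"hand":20},{"translation":[0,0,0],"twist":[0,0.06,0],"hand":20},{"translation":[0,0,0],"twist":[0,0.09,0],"hand":20},{"translation":[0,0,0],"twist":[0,0.12,0],"hand":20},{"translation":[0,0,0],"twist":[0,0.12,0],"hand":20}]' | grep -E "open|pos"
python3 log.py 10
python3 -m creep '[{"translation":[0,0,0],"twist":[0,-0.05,0],"hand":20},{"translation":[0,0,0],"twist":[0,-0.1,0],"hand":20},{"translation":[0,0,0],"twist":[0,-0.15,0],"hand":20},{"translation":[0,0,0],"twist":[0,-0.2,0],"hand":20},{"translation":[0,0,0],"twist":[0,-0.24,0],"hand":20}]' | grep -E "open|pos"
python3 log.py 12
python3 -m creep '[{"translation":[0,0,0],"twist":[0,0.03,0],"hand":20},{"translation":[0,0,0],"twist":[0,0.06,0],"hand":20},{"translation":[0,0,0],"twist":[0,0.09,0],"hand":20},{"translation":[0,0,0],"twist":[0,0.12,0],"hand":20},{"translation":[0,0,0],"twist":[0,0.12,0],"hand":20}]' | grep -E "open|pos"
python3 log.py 6
```

```text
tool_pos: [0.4719, 0.262, 0.1325]
time: 16.95
tool_pos: [0.4721, 0.2624, 0.1331]
tool_rot: [-1.96, 1.562, 2.749]
contact_force: [-1.0, 1.9, 0.2]
opening: 0.0323
t 17.2 pos [0.472  0.2622 0.1328] open 0.0288 tilt [-0.009  0.003 -1.   ]
 F/T/je mean [ 2.360e-01  2.432e+00  9.960e-01  3.680e-01 -3.500e-02  2.400e-02
 -4.080e-01  1.830e-01  2.000e-03] sd [0.209 0.043 0.022 0.347 0.139 0.002]
 Tx,Ty [[0.778, -0.033], [0.287, -0.087], [0.212, -0.076], [0.234, -0.007], [0.327, 0.028]]
tool_pos: [0.4732, 0.2623, 0.1748]
opening: 0.0283
t 18.0 pos [0.472  0.2619 0.1723] open 0.0285 tilt [-0.01   0.002 -1.   ]
 F/T/je mean [ 0.142 -0.095 -5.593  0.022  0.015  0.024  0.032 -0.014 -0.   ] sd [0.017 0.055 0.025 0.001 0.062 0.   ]
 Tx,Ty [[0.045, -0.086], [0.014, -0.025], [0.028, 0.021], [0.013, 0.068], [-0.004, 0.059], [0.036, 0.055]]
tool_pos: [0.4718, 0.2612, 0.1717]
opening: 0.0286
t 19.0 pos [0.472  0.2621 0.1723] open 0.0288 tilt [-0.009  0.122 -0.992]
 F/T/je mean [ 0.043  0.056 -5.391 -0.144  0.026 -0.015  0.665 -0.21  -0.026] sd [0.035 0.025 0.04  0.043 0.013 0.044]
 Tx,Ty [[-0.168, 0.046
[... 284 characters left out ...]
e mean [-6.100e-02 -3.300e-01 -5.237e+00  2.140e-01  2.500e-02 -3.000e-03
 -6.320e-01  3.260e-01  4.600e-02] sd [0.064 0.026 0.031 0.138 0.084 0.113]
 Tx,Ty [[0.33, 0.037], [0.289, 0.079], [0.295, 0.002], [0.187, 0.013], [0.234, -0.007], [0.206, 0.014], [0.201, 0.039], [0.193, 0.04], [0.075, 0.045], [0.176, -0.025], [0.206, 0.024], [0.174, 0.039]]
tool_pos: [0.4721, 0.261, 0.1725]
opening: 0.0286
t 20.9 pos [0.472  0.262  0.1723] open 0.0284 tilt [-0.01   0.002 -1.   ]
 F/T/je mean [ 0.103  0.372 -5.698 -0.021  0.013 -0.008  0.112 -0.081 -0.033] sd [0.032 0.023 0.023 0.059 0.027 0.048]
 Tx,Ty [[-0.05, 0.032], [-0.076, -0.003], [0.001, -0.017], [-0.001, 0.013], [0.013, 0.053], [-0.01, 0.001]]
```

A is the odd one out. Its moment is about ±0.17 Nm (apparent arm 0.255 m), against 0.36 m for both B and C. When tilted, a pendulum-held floor is raised on its outward side, so a ball rolls back and takes about 0.06 Nm off, which is exactly A's deficit. A also shows a level offset of 0.043 Nm after rocking, against 0.004 for C and 0.014 for B. A holds the ball, so I'll carry it gently to above the socket.

```bash
python3 -m creep '[{"translation":[-0.006,0,0],"twist":[0,0,0],"hand":20},{"translation":[-0.018,0,0],"twist":[0,0,0],"hand":20},{"translation":[-0.032,0,0],"twist":[0,0,0],"hand":20},{"translation":[-0.044,0,0],"twist":[0,0,0],"hand":20},{"translation":[-0.05,0,0],"twist":[0,0,0],"hand":20}]' | grep pos
python3 -m creep '[{"translation":[0,0.008,0.013],"twist":[0,0,0],"hand":20},{"translation":[0,0.022,0.035],"twist":[0,0,0],"hand":20},{"translation":[0,0.037,0.06],"twist":[0,0,0],"hand":20},{"translation":[0,0.052,0.085],"twist":[0,0,0],"hand":20},{"translation":[0,0.068,0.11],"twist":[0,0,0],"hand":20}]' | grep pos
python3 -m creep '[{"translation":[0,0.016,0.025],"twist":[0,0,0],"hand":20},{"translation":[0,0.032,0.05],"twist":[0,0,0],"hand":20},{"translation":[0,0.048,0.075],"twist":[0,0,0],"hand":20},{"translation":[0,0.064,0.1],"twist":[0,0,0],"hand":20},{"translation":[0,0.08,0.125],"twist":[0,0,0],"hand":20}]' | grep pos
python3 -m creep '[{"translation":[0,0.013,0.02],"twist":[0,0,0],"hand":20},{"translation":[0,0.023,0.037],"twist":[0,0,0],"hand":20},{"translation":[0,0.028,0.046],"twist":[0,0,0],"hand":20},{"translation":[0,0.03,0.05],"twist":[0,0,0],"hand":20},{"translation":[0,0.03,0.05],"twist":[0,0,0],"hand":20}]'
python3 - <<'E'
from h import *
s=robot.observe();print(s["time"],s["tool_pos"],rot(s).round(3))
cv2.imwrite("pics/w5.png",robot.read_camera("wrist"))
h=np.array([.65,-.0233,.03]);print("hole px",proj("wrist",h), [proj("wrist",h+d).round(0) for d in([.0325,0,0],[0,.0325,0],[0,-.0325,0])])
E
```

```text
tool_pos: [0.4731, 0.2622, 0.2243]
tool_pos: [0.5414, 0.15, 0.2231]
tool_pos: [0.6215, 0.0225, 0.2215]
time: 22.9
tool_pos: [0.6511, -0.0279, 0.2207]
tool_rot: [-1.846, 1.561, 2.863]
contact_force: [0.5, 0.0, -4.7]
opening: 0.0285
22.9 [ 0.65112677 -0.02786297  0.22072427] [[-0.01   1.    -0.004]
 [ 0.003 -0.004 -1.   ]
 [-1.    -0.01  -0.003]]
hole px [316.04799874 184.67979976] [array([316., 156.]), array([287., 185.]), array([345., 185.])]
```

View pics/w5.png

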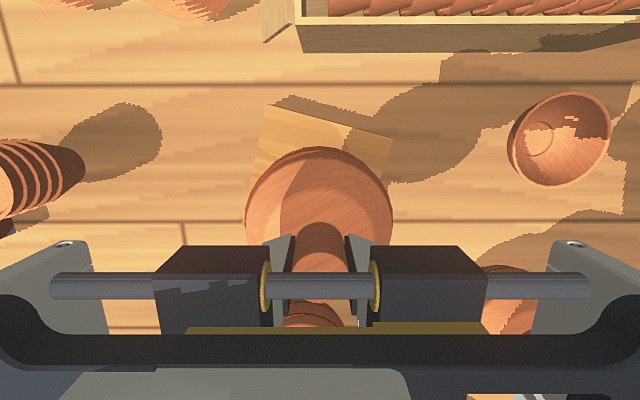

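The held bank hides the socket, so I'll check the socket estimate in one composite of the earlier top and scene pictures, with the predicted rim overlaid.

Run:
```python
from h import *
h=np.array([.65,-.0233,.03]);out=[]
for cam,f,u0,v0,k in(("top","top0",325,115,5),("scene","scene0",244,215,5)):
    im=cv2.imread(f"pics/{f}.png")[v0:v0+80,u0:u0+80]; im=cv2.resize(im,None,fx=k,fy=k,interpolation=cv2.INTER_NEAREST)
    for a in np.linspace(0,2*np.pi,49):
        q=proj(cam,h+.0325*np.array([np.cos(a),np.sin(a),0])); p=((q-[u0,v0]+.5)*k).astype(int); cv2.circle(im,tuple(map(int,p)),1,(0,255,0),-1)
    out.append(im)
    print(cam,proj(cam,h),"px per m x,y",(proj(cam,h+[.01,0,0])-proj(cam,h))*100,(proj(cam,h+[0,.01,0])-proj(cam,h))*100)
cv2.imwrite("pics/crop2.png",np.hstack(out))
```

```text
top [362.87594024 156.44173943] px per m x,y [   2.90351026 -346.62387742] [-351.53276391   -5.78351063]
scene [283.40351186 241.08603027] px per m x,y [ -0.30433227 269.14979842] [384.45304712 -22.85868737]
```

View pics/crop2.png

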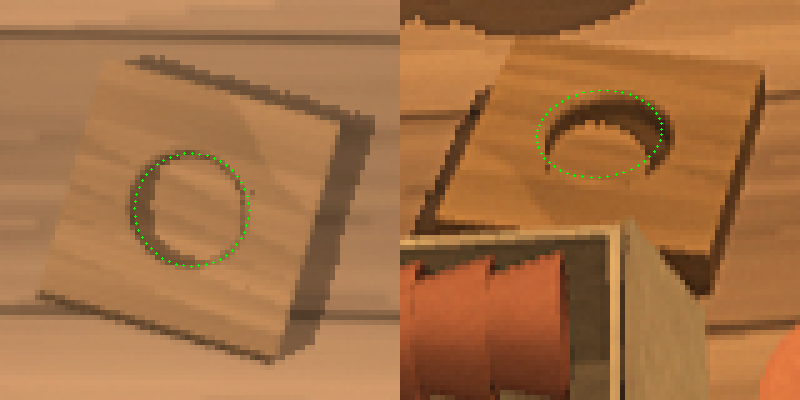

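The top view puts the rim within about 1–2 mm of the estimate (slightly +y, +x). The scene view suggests about 5 mm more the same way. I'll aim for (0.652, −0.021), where the chamfer gives about ±5 mm, descend to just above the board and then feel.

```bash
python3 -m creep '[{"translation":[0.006,0.0005,-0.003],"twist":[0,0,0],"hand":20},{"translation":[0.018,0.0005,-0.0065],"twist":[0,0,0],"hand":20},{"translation":[0.032,0.0005,-0.0065],"twist":[0,0,0],"hand":20},{"translation":[0.044,0.0005,-0.0065],"twist":[0,0,0],"hand":20},{"translation":[0.05,0.0005,-0.0065],"twist":[0,0,0],"hand":20}]' | grep -E "time|pos|force"
python3 log.py 2
python3 chk.py -3 && python3 -m creep '[{"translation":[0.002,0,0],"twist":[0,0,0],"hand":20},{"translation":[0.004,0,0],"twist":[0,0,0],"hand":20}]' | grep -E "pos|force"
python3 chk.py -3 && python3 -m creep '[{"translation":[0.001,0,0],"twist":[0,0,0],"hand":20},{"translation":[0.002,0,0],"twist":[0,0,0],"hand":20}]' | grep -E "pos|force"
python3 chk.py -3 && python3 -m creep '[{"translation":[0.001,0,0],"twist":[0,0,0],"hand":20},{"translation":[0.002,0,0],"twist":[0,0,0],"hand":20}]' | grep -E "pos|force"
python3 chk.py -3 && python3 -m creep '[{"translation":[0.001,0,0],"twist":[0,0,0],"hand":20},{"translation":[0.002,0,0],"twist":[0,0,0],"hand":20}]' | grep -E "pos|force"
python3 chk.py -3 && python3 -m creep '[{"translation":[0.001,0,0],"twist":[0,0,0],"hand":20},{"translation":[0.002,0,0],"twist":[0,0,0],"hand":20}]' | grep -E "pos|force"
python3 log.py 3
```

```text
time: 23.45
tool_pos: [0.6501, -0.0197, 0.1688]
contact_force: [-0.8, 0.5, -6.3]
t 23.55 pos [ 0.6503 -0.0201  0.1694] open 0.0285 tilt [-0.012  0.003 -1.   ]
 F/T/je mean [-5.850e-01  1.250e-01 -5.774e+00  6.500e-02  4.200e-02 -3.000e-02
  3.000e-02 -1.800e-01  1.000e-03] sd [0.018 0.016 0.019 0.001 0.06  0.001]
 Tx,Ty [[0.048, 0.057], [0.083, 0.026]]
tool_pos: [0.6505, -0.0201, 0.1657]
contact_force: [0.4, -0.4, -5.8]
tool_pos: [0.6507, -0.0202, 0.1641]
contact_force: [-0.2, -1.0, -5.6]
tool_pos: [0.6508, -0.0202, 0.1622]
contact_force: [0.6, 0.0, -5.3]
tool_pos: [0.6508, -0.0203, 0.1602]
contact_force: [0.6, -0.1, -4.9]
tool_pos: [0.6508, -0.0203, 0.1581]
contact_force: [-0.2, -0.0, -5.6]
t 24.7 pos [ 0.6508 -0.0203  0.1581] open 0.0282 tilt [-0.01   0.003 -1.   ]
 F/T/je mean [ 1.340e-01 -6.350e-01 -5.759e+00  2.200e-02  5.000e-03  1.700e-02
  1.230e-01  1.100e-02 -3.000e-03] sd [0.01  0.01  0.01  0.006 0.019 0.001]
 Tx,Ty [[0.011, 0.007], [0.036, -0.008], [0.018, 0.016]]
```

It is below the board top (0.1628) with no contact force, so the foot is entering the socket cleanly. Continue to the floor, expected at about 0.147.

```bash
python3 chk.py -3 && python3 -m creep '[{"translation":[0.002,0,0],"twist":[0,0,0],"hand":20},{"translation":[0.003,0,0],"twist":[0,0,0],"hand":20}]' | grep -E "pos|force"
python3 chk.py -3 && python3 -m creep '[{"translation":[0.002,0,0],"twist":[0,0,0],"hand":20},{"translation":[0.003,0,0],"twist":[0,0,0],"hand":20}]' | grep -E "pos|force"
python3 chk.py -3 && python3 -m creep '[{"translation":[0.001,0,0],"twist":[0,0,0],"hand":20},{"translation":[0.002,0,0],"twist":[0,0,0],"hand":20}]' | grep -E "pos|force"
python3 chk.py -3 && python3 -m creep '[{"translation":[0.001,0,0],"twist":[0,0,0],"hand":20},{"translation":[0.002,0,0],"twist":[0,0,0],"hand":20}]' | grep -E "pos|force"
python3 chk.py -3 && python3 -m creep '[{"translation":[0.001,0,0],"twist":[0,0,0],"hand":20},{"translation":[0.0015,0,0],"twist":[0,0,0],"hand":20}]' | grep -E "pos|force"
python3 chk.py -3 && python3 -m creep '[{"translation":[0.001,0,0],"twist":[0,0,0],"hand":20},{"translation":[0.0015,0,0],"twist":[0,0,0],"hand":20}]' | grep -E "pos|force"
python3 log.py 3
```

```text
tool_pos: [0.6507, -0.0203, 0.1549]
contact_force: [0.2, -0.9, -4.6]
tool_pos: [0.6506, -0.0203, 0.1516]
contact_force: [-1.1, -0.0, -3.7]
tool_pos: [0.6506, -0.0204, 0.1495]
contact_force: [0.5, -0.2, -5.0]
tool_pos: [0.6505, -0.0204, 0.1474]
contact_force: [0.9, -0.3, -5.5]
tool_pos: [0.6509, -0.0203, 0.1468]
contact_force: [-1.4, 0.9, 2.4]
t 25.85 pos [ 0.6508 -0.0203  0.1468] open 0.0286 tilt [-0.009  0.003 -1.   ]
 F/T/je mean [-1.195  0.483  2.247  0.131  0.297 -0.005 -0.041 -0.523 -0.009] sd [0.005 0.019 0.017 0.025 0.013 0.001]
 Tx,Ty [[0.135, 0.318], [0.124, 0.272], [0.135, 0.3]]
```

It touched at z = 0.1468, exactly the seated height. Release, rise clear and look.

```bash
python3 -m creep '[{"translation":[0,0,0],"twist":[0,0,0],"hand":100},{"translation":[0,0,0],"twist":[0,0,0],"hand":100},{"translation":[0,0,0],"twist":[0,0,0],"hand":100},{"translation":[0,0,0],"twist":[0,0,0],"hand":100},{"translation":[0,0,0],"twist":[0,0,0],"hand":100}]' | grep -E "pos|open|force"
python3 -m creep '[{"translation":[-0.02,0,0],"twist":[0,0,0],"hand":100},{"translation":[-0.05,0,0],"twist":[0,0,0],"hand":100},{"translation":[-0.09,0,0],"twist":[0,0,0],"hand":100},{"translation":[-0.13,-0.02,0],"twist":[0,0,0],"hand":100},{"translation":[-0.15,-0.04,0],"twist":[0,0,0],"hand":100}]' | grep -E "pos|open|force"
python3 -m creep '[{"translation":[0,-0.05,0.05],"twist":[0,0,0],"hand":100},{"translation":[0,-0.1,0.1],"twist":[0,0,0],"hand":100},{"translation":[0,-0.13,0.15],"twist":[0,0,0],"hand":100},{"translation":[0,-0.13,0.15],"twist":[0,0,0],"hand":100},{"translation":[0,-0.13,0.15],"twist":[0,0,0],"hand":100}]' | grep -E "time|pos|open|force"
python3 - <<'E'
from h import *
out=[]
a=robot.read_camera("top");b=robot.read_camera("scene")
out=[cv2.resize(a[100:300,200:480],None,fx=2,fy=2),cv2.resize(b[140:290,160:440],None,fx=2,fy=2)]
cv2.imwrite("pics/final.png",np.vstack([out[0][:300],out[1]]))
for n,P in dict(C=[.5,-.25,.14],B=[.455,-.008,.14],A=[.6515,-.0203,.154]).items():print(n,proj("top",np.array(P)),proj("scene",np.array(P)))
d=cv2.absdiff(b,cv2.imread("pics/scene0.png")).max(2)
E
```

```text
tool_pos: [0.6508, -0.0203, 0.1467]
contact_force: [1.1, -0.1, 0.1]
opening: 0.0635
tool_pos: [0.6128, -0.0207, 0.3007]
contact_force: [-0.3, -1.1, 0.3]
opening: 0.0917
time: 27.35
tool_pos: [0.4795, -0.1744, 0.3014]
contact_force: [-0.2, 0.8, 0.1]
opening: 0.0918
C [453.6806957  207.16083801] [196.75686967 178.05355997]
B [360.12937412 222.9504722 ] [286.29625798 164.91872151]
A [365.99079085 147.01891482] [281.24423101 204.13152924]
```

View pics/final.png

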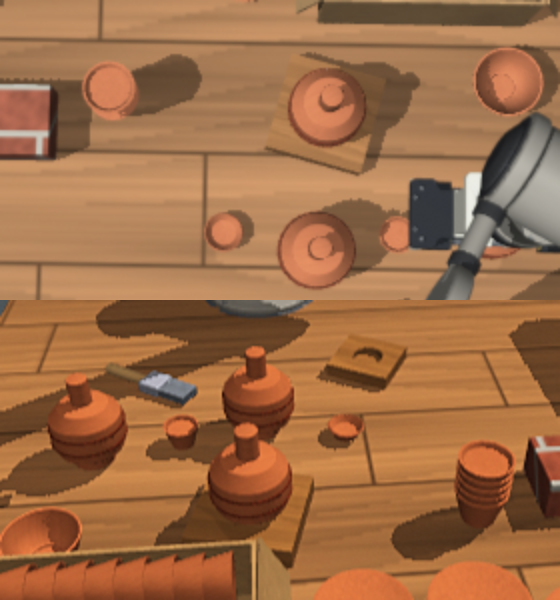

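The final view shows bank A upright in the large board's socket, with its knob at top-image pixel (366,148), against (366,147) predicted for a fully home bank. B and C stand in place with their knobs where they were, and the bystanders look untouched. The gripper is clear.

```bash
python3 -c "
from cell import robot
print(robot.hand_in())"
```

```text
the job is handed in; nothing more can be done
None
```

The ball is in bank_a, the leftmost bank in the top view. It now stands upright in the socket of the 140 mm cull board, and I handed the job in at about 27 s.

- **Finding it:** I rocked all three banks by ±0.12 rad. B and C both behaved like solid banks, with an apparent arm of about 0.36 m. A read about 0.255 m, short by the 0.06 Nm a rolling 240 g ball would take off. A's level reading also shifted by 0.043 Nm after rocking, against 0.004 for C and 0.014 for B.
- **Seating:** A went into the socket without catching and touched bottom at a tool height of 0.1468 m, the height expected for fully home. In the last view its knob was within about 1 px of the predicted position.
- **The other two:** B and C were set back upright where they stood, by feel, with a peak contact of about 13 N. Each may have shifted a millimetre or two when the jaws centred on its knob. In the last check both stood, and the other things on the table looked untouched. The arm partly hid C from above, so I confirmed it from the scene camera only.
- **Disagreements:** The scene camera put the socket about 5 mm from where the top and wrist cameras did. I aimed close to the latter, and the fit was clean. C was lifted before the jaws had fully closed, so it was held about 11 mm higher on the knob than planned, with no harm seen.

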